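Load a painted tile under the jig's spring clip

TASK

Load the sage-green tile into the plywood jig: with one fingertip press the clip's long red thumb plate right down so that its jaw rises, and while holding it down push the tile with the other fingertip along the channel, under the raised jaw, until it is fully home against the end stop. Only then let the clip close onto the tile, and move clear. Slide the tile flat, never lift or carry it, and leave the paint pot, the rust-brown tile and the brush where they are.

Things in the scene. Friction and masses are not known exactly. Their poses are not given: they have to be found in the camera images.
- jig: Plywood jig fixed to the table. Origin under the base (z 0), on the channel's centre line; z up, x along the channel to the end stop (push direction), y from the channel to the thumb plate. Base x -125 to 85, y -50 to 105 mm, 12 thick (6 beyond y 54): channel floor at z 12. Channel 63 mm wide between rails 6 wide, tops at z 19. Clip shaft along x at y 45, z 22; its bearings reach z 28.
- clip (a joint): Spring clip rocking about the shaft, rad: 0 shut, 0.40 thumb plate right down (stop). Pressing the plate raises the jaw. At 0 the jaw is 6 mm above the channel floor and bars the 15 mm tile; resting on the tile it reads about 0.13; above 0.17 it is clear of it. The spring always closes it: pressed mid-plate, 2 N starts it and 6.5 N holds it right down.
- thumb (a point): Centre of the top of the red thumb plate (moves with the clip). Plate spans jig x -110 to 15, y 58 to 92 (centre 75), 3 mm thick, smooth: a fingertip can slide along it in x while holding it down. Shut, it slopes up 0.33 rad away from the shaft, this point at jig z 26.6, at 0.17 rad z 21.5; right down it is nearly level at z 14.5, 12.5 mm below the tile's top.
- jaw (a point): Underside of the black rubber jaw at its front end (jig x 30, y 0; z 21 shut, about 38 fully open). Jaw: round bar 12 mm thick along jig x, from x 30 to 55, on a steel arm from the shaft; the arm's top is at z 36 shut, its end about z 55 open.
- tile_mid (a point): Centre of the sage-green wooden tile, 60 by 60 by 15 mm, about 35 g, loose, flat in the channel in front of the jaw (centre at jig x -45 to -10, so its rear edge is at x -75 to -40); axes along the jig's. Fully home its centre is at jig x 30.
- stop (a point): Middle of the dark end stop's face, where the tile's front edge must rest: jig x 60, y 0, z 19. The stop is 75 mm wide, its top at jig z 30.
- pot_mid (a point): Centre of a small paint pot with a white lid, 54 mm across, 65 mm tall, standing beside the jig. A bystander: leave alone.
- spare_mid (a point): Centre of a loose rust-brown tile, 50 by 70 by 12 mm, lying beside the jig. A bystander: leave alone.
- brush: Paint brush, 170 mm long, lying on the table beyond the stop. A bystander: leave alone.
Things that resemble listed ones, but are neither listed nor needed, are in the scene too. There is more than one size of the part that bears tile_mid; the job needs the middle-sized.

How it is judged:
On the way, in this order (a step that is already met when the one before it is completed fails the run):
1. the clip is pressed open while the tile is still in front of the jaw (value of joint clip above 0.16 rad and x of tile_mid in the frame of jig below -0.001 m and contact force between the fingers and jig above 0.5 N), for 0.1 s.
2. the tile is home against the stop while the clip is still held open (value of joint clip above 0.15 rad and x of tile_mid in the frame of jig above 0.0265 m and contact force between the fingers and jig above 0.5 N), for 0.1 s.
At the end, for the whole second after the job is handed in: The tile lies flat in the channel within 3.5 mm of the end stop, and the released clip rests on it (joint between 0.10 and 0.155 rad) (x of tile_mid in the frame of jig between 0.0265 and 0.033 m and y of tile_mid in the frame of jig between -0.004 and 0.004 m and z of tile_mid in the frame of jig between 0.0175 and 0.0215 m and angle between tile_mid's own z axis and vertical below 0.05 rad and value of joint clip between 0.1 and 0.155 rad); the robot touches nothing.
It fails at once if the tile was lifted (more than 8 mm) or tipped (more than 0.25 rad) (z of tile_mid in the frame of jig above 0.0275 m or angle between tile_mid's own z axis and vertical above 0.25 rad).
It fails at once if the clip was let down on the tile when it was part-way under the jaw, more than 5 mm from home (value of joint clip below 0.145 rad and x of tile_mid in the frame of jig between 0.004 and 0.025 m).
It fails at once if the paint pot was shoved more than 25 mm or knocked over (distance of pot_mid from where it was at the start of the episode above 0.025 m or angle between pot_mid's own z axis and vertical above 0.5 rad).
It fails at once if the spare tile was shoved more than 25 mm or knocked over (distance of spare_mid from where it was at the start of the episode above 0.025 m or angle between spare_mid's own z axis and vertical above 0.5 rad).
It fails at once if the brush was shoved more than 25 mm or knocked over (distance of brush from where it was at the start of the episode above 0.025 m).
It also fails if it takes over 32 s, if anything falls off the work surface, if the arm or the gripper's body presses on something with over 40 N, if the wrist force passes 120 N, or if a joint passes its speed limit or range.

ROBOT

A 6-joint arm with a two-finger parallel gripper is mounted at the origin on the work surface. World frame = base frame: x ahead of the robot, y to its left, z up, the work surface at z = 0. Lengths are in m, angles in rad, forces in N, time in s.
With the tool pointing down it reaches from about 0.325 to 0.75 m from the base axis. Payload 7.6 kg.
Tool frame: the origin (TCP) lies at the very end of the fingers, on their centre line; the grasp point (between the pads) lies 19 mm behind it; z points along the fingers, y is the line along which they close (so a half turn about z gives the same grasp; the last joint's range is limited). The gripper opens to 85 mm and grips with 20 to 120 N. Pads are 22 mm wide; open, the fingers measure 114 mm over their backs; the gripper's body (76 mm by 85 mm) begins 54 mm behind the grasp point. The pads swing forward as they close: fully open they stand 13 mm farther back than shut.
Start: joints at [-1.258, 0.052, 1.401, -0, 1.689, -0.07], TCP at [0.196, -0.487, 0.231] pointing down, gripper open.
Joint ranges: [-2.9, 2.9], [-0.91, 2.17], [0.12, 2.37], [-1.06, 4.2], [0.26, 2.73], [-2.93, 2.93]. Speed limits (rad/s): [2.57, 2.57, 3.01, 3.14, 3.14, 3.14].

INTERFACE

Orientations are given as a rotation vector (axis times angle).
In Python, from cell import * gives the robot as it stands. The module is installed in compiled form; this text tells all that it offers.
- The arm moves only by the tool jog_arm, never from a script. Its argument "steps" is a list of rows, each an object with "fingers": the finger opening in m, from 0 to 0.0854; "linear": the shift along the tool's x, y, z in m, a list of three; "twist": the turn, a rotation vector about the tool's x, y, z in rad, a list of three. A call has 1 to 20 rows; each row shifts and turns the commanded pose from where the row before left it, along the tool's axes as they then stand; what a row does not reach is not made up. A row lasts 1/12 s, in which the tool goes at most 41.7 mm and 7.16 degrees, less where a joint would pass 70% of its speed; a pose out of reach is approached as far as the arm can. A call is refused whole if a number of a shift passes 0.0417 or a number of a turn 0.125, either way. A call with a gripper value outside its range is refused whole. The fingers move at their own pace and stop on an object; the grip force is fixed at half the most. Time passes only in rows, so rows that do not move let the fingers close. It gives the time, the measured TCP pose, the force, the opening and the grip force at its end, in the units of the state.
- state(): the state, without advancing time (a new reading comes with each control period).
- get_image(name): name is "side" or "top" or "wrist"; returns a dict with "image" (384x512x3 uint8, blue, green, red), "range_z" (384x512 float32, m along the optical axis (not along the pixel's ray), 0 where there is no reading), "vfov" (degrees; the focal length in pixels is half the picture's height over the tangent of half this angle, whatever the lens; pixels are square), "cx", "cy" (the principal point, pixels), "rvec" (rotation vector, rad) and "tvec" (3), from world to camera coordinates, as OpenCV has them; the wrist camera has in their place "tool_from_camera" (4x4, takes a point from camera to tool coordinates, whose origin is the TCP and whose axes are the flange's). Camera axes: x right, y down, z forward; pixel columns grow to the right and rows downward; lengths in m; the calibration is good to about 2 mm. A picture is of the moment at which its call begins: read the wrist's pose just before it.
- hand_in(): hands the job in; it is judged then, once.
The state is a dict: "clock": time; "joint_positions": joint angles; "qvel": joint speeds; "tau": joint torques, N m; "tool_pos": TCP position; "eef_rot": TCP orientation; "contact_force": force on the tool from outside, world axes, zero at the start; "moment": the same for the moment, N m; "opening": opening from 0.0 (shut) to 1.0 (fully open); "grasp_force": force on a finger pad.
Only numpy, scipy, OpenCV 4.12 (cv2) and the standard library are available. Lean on these libraries where they do the work, as an engineer would, in place of code of your own. Each camera call takes 0.05 s, during which the arm holds its last target. There are 200 camera calls.

## Working session

There is one attempt and no reset: what is moved stays moved. The work goes in short steps, Python scripts to look and compute and a tool call to move; the robot and the scene stay as the last step left them, time stands still between calls to the robot, and variables do not carry over. Pictures are saved under pics/ and viewed, at most 10 in all, crops included, and the job is handed in when it is done.

Besides the shell and the picture viewer there is one more tool, called after ">>>" as name(argument=value, ...) on one line, values as JSON. jog_arm: Moves the arm, as the interface text tells. Its arguments: {"type":"object","properties":{"steps":{"type":"array"}},"required":["steps"]}

```bash
mkdir -p pics; cat > h.py <<'E'
import numpy as np, cv2
from cell import *
from scipy.spatial.transform import Rotation as R
def f(d): return d['image'].shape[0]/2/np.tan(np.radians(d['vfov'])/2)
def cloud(d,st=None):
    z=d['range_z']; v,u=np.mgrid[:z.shape[0],:z.shape[1]]; F=f(d)
    P=np.stack([(u-d['cx'])*z/F,(v-d['cy'])*z/F,z],-1)
    if 'rvec' in d:
        M=R.from_rotvec(np.ravel(d['rvec'])).as_matrix(); return (P-np.ravel(d['tvec']))@M
    T=np.array(d['tool_from_camera']); P=P@T[:3,:3].T+T[:3,3]
    return P@R.from_rotvec(st['eef_rot']).as_matrix().T+st['tool_pos']
E
python3 - <<'E'
from h import *
s=state();print(s)
for n in('top','side'):
    d=get_image(n);cv2.imwrite(f'pics/{n}0.png',d['image']);np.save(f'{n}0.npy',cloud(d));print(n,d['vfov'],d['cx'],d['cy'])
E
```

```text
{'clock': 0.0, 'joint_positions': array([-1.25832869e+00,  5.28475905e-02,  1.40174296e+00,  3.93285923e-05,
        1.68859823e+00, -7.03267608e-02]), 'qvel': array([ 0.00027064,  0.00106597, -0.00079057,  0.0004802 , -0.00170391,
        0.00086095]), 'tau': array([ 1.55593334e-03, -3.81659138e+01, -3.60189772e+01,  9.94387642e-05,
        6.08429080e-03,  7.35701207e-06]), 'tool_pos': array([ 0.19601943, -0.48670478,  0.23045756]), 'eef_rot': array([-3.08266377e+00, -5.97332336e-01,  2.41778382e-04]), 'contact_force': array([-1.027898 , -0.5516613,  0.0197663]), 'moment': array([-0.02869474, -0.0476264 , -0.00361399]), 'grasp_force': 0.0, 'opening': 1.0039892743856973}
top 57.450343849413315 256.7110505323957 193.16751493723947
side 50.82299004487675 262.0647973680641 197.66759546164846
```

View pics/top0.png

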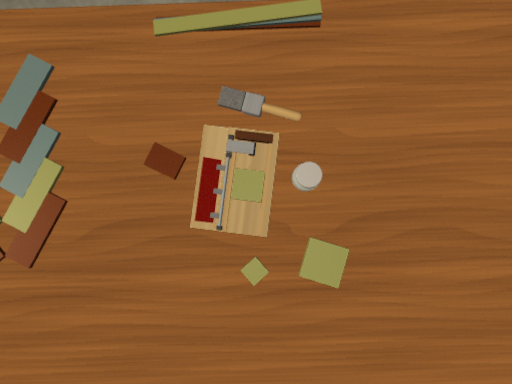

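View pics/side0.png

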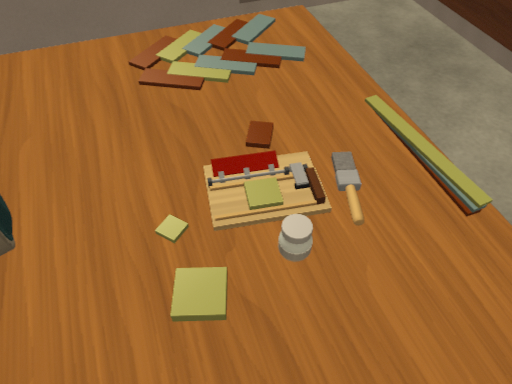

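Top view: the possible "sage tiles" are the one in the jig channel (248,185), a small one (254,271) and a large one (325,263). I choose the middle-sized one in the jig. The thumb plate is at (208,190), the stop at (254,137), the pot at (307,177), the spare at (165,160) and the brush at (260,103).

```bash
python3 - <<'E'
from h import *
im=cv2.imread('pics/top0.png');c=im[115:245,175:335]
cv2.imwrite('pics/crop.png',cv2.resize(c,None,fx=4.6,fy=4.6,interpolation=cv2.INTER_CUBIC))
P=np.load('top0.npy')
for n,(u,v) in dict(tile=(248,185),plate=(208,190),stop=(254,137),pot=(307,177),spare=(165,160),brush=(252,103),TL=(206,128),TR=(277,134),BL=(194,229),BR=(265,234),small=(254,271),big=(325,263),table=(150,250)).items(): print(n,P[v,u].round(4))
hsv=cv2.cvtColor(im,cv2.COLOR_BGR2HSV)
X,Y,Z=P[...,0],P[...,1],P[...,2]
v,u=np.mgrid[:384,:512]
roi=(u>185)&(u<285)&(v>120)&(v<240)
h,s,V=cv2.split(hsv)
print('tilehsv',hsv[185,248],'red',hsv[190,208],'ply',hsv[225,255])
t=((u>230)&(u<266)&(v>165)&(v<205)&(abs(h.astype(int)-hsv[185,248][0])<6)&(Z>.022)).astype(np.uint8)
q=P[t>0]; print('tile',len(q),q.mean(0),cv2.minAreaRect((q[:,:2]*1000).astype(np.float32)))
r=(roi&((h<6)|(h>174))&(s>200)&(u<225)).astype(np.uint8); q=P[r>0]; print('red',len(q),q.mean(0),cv2.minAreaRect((q[:,:2]*1000).astype(np.float32)))
b=roi&(Z>.004)&(Z<.03);q=P[b];print('base',cv2.minAreaRect((q[:,:2]*1000).astype(np.float32)))
E
```

```text
tile [0.5573 0.1072 0.026 ]
plate [0.55   0.1853 0.0264]
stop [0.6504 0.0926 0.0311]
pot [ 0.565  -0.0027  0.0648]
spare [0.6136 0.2714 0.015 ]
brush [0.7215 0.0946 0.0207]
TL [0.495  0.0853 0.7052]
TR [0.6591 0.0466 0.0131]
BL [0.4746 0.2187 0.0016]
BR [0.4608 0.077  0.0115]
small [0.3895 0.1009 0.0114]
big [ 0.402  -0.0368  0.0199]
table [ 4.354e-01  3.081e-01 -4.000e-04]
tilehsv [ 28 117 152] red [  3 235 115] ply [ 18 122 175]
tile 940 [0.55746502 0.10799786 0.02989762] ((543.492919921875, 109.80963134765625), (60.797454833984375, 90.0484390258789), 82.76119995117188)
red 1014 [0.55061856 0.18592104 0.03023083] ((546.6149291992188, 141.79537963867188), (123.38299560546875, 123.1334228515625), 83.82758331298828)
base ((564.3336181640625, 135.5463104248047), (155.1060028076172, 221.74920654296875), 81.21820068359375)
```

View pics/crop.png

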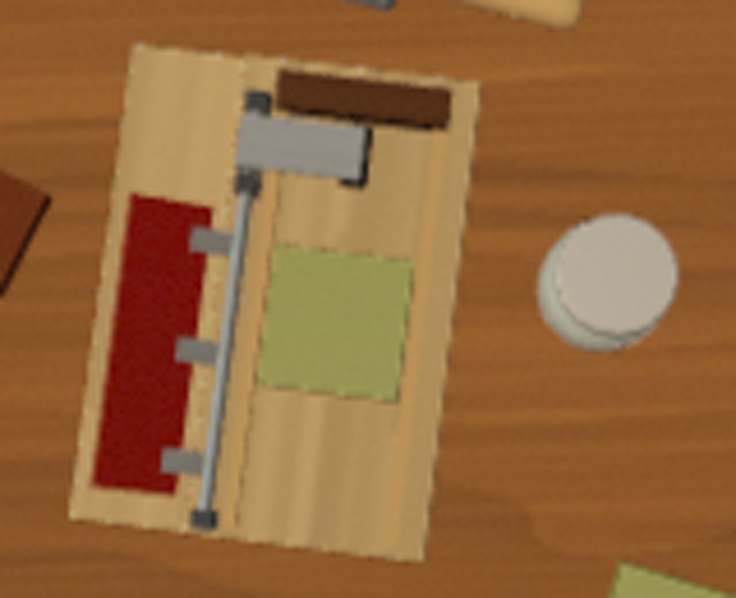

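```bash
cat > jig.py <<'E'
from h import *
from scipy.optimize import least_squares
d=get_image('top');M=R.from_rotvec(np.ravel(d['rvec'])).as_matrix();C=-M.T@np.ravel(d['tvec'])
def ray(c,z):
    u,v=c[0]/4.6+175-.4,c[1]/4.6+115-.4
    r=M.T@np.array([(u-d['cx'])/f(d),(v-d['cy'])/f(d),1]);return (C+r*(z-C[2])/r[2])[:2]
base=[((135,45),.006,85,105),((480,83),.012,85,-50),((425,560),.012,-125,-50),((68,520),.006,-125,105)]
A=np.array([ray(c,z) for c,z,_,_ in base]);B=np.array([[x,y] for *_,x,y in base])/1e3
rot=lambda a:np.array([[np.cos(a),-np.sin(a)],[np.sin(a),np.cos(a)]])
o=least_squares(lambda p:(B@rot(p[2]).T+p[:2]-A).ravel(),[.56,.11,0])
p=o.x;print('jig',p,'res mm',(o.fun.reshape(-1,2)*1e3).round(1).tolist())
J=lambda q:((q-p[:2])@rot(p[2])*1e3).round(1)
t=np.array([ray(c,.027) for c in[(276,244),(414,260),(398,402),(258,385)]]);print('tile jig',J(t).tolist(),J(t.mean(0)))
print('stop corners',[J(ray(c,.030)).tolist() for c in[(280,103),(448,129)]],'plate',[J(ray(c,z)).tolist() for c,z in[((131,195),.032),((212,208),.021),((176,494),.021),((92,487),.032)]])
s=state();m=R.from_rotvec(s['eef_rot']).as_matrix();print(m.round(3))
print('jig y world',rot(p[2])@[0,1])
g=p[:2]+rot(p[2])@[-.092,.0375];print('above goal',g,'tool shift',m.T@(np.r_[g,.12]-s['tool_pos']))
E
python3 jig.py
```

```text
jig [ 0.58594116  0.10389857 -0.15140871] res mm [[0.3, 1.3], [0.5, -0.8], [-1.3, 0.1], [0.5, -0.5]]
tile jig [[1.7, 29.0], [1.9, -29.9], [-58.6, -30.4], [-58.6, 29.1]] [-28.4  -0.6]
stop corners [[61.4, 34.5], [58.7, -37.6]] plate [[14.5, 92.0], [14.7, 58.7], [-108.4, 58.4], [-109.4, 92.1]]
[[ 0.928  0.374 -0.   ]
 [ 0.374 -0.928  0.001]
 [ 0.    -0.001 -1.   ]]
jig y world [0.15083087 0.98855958]
above goal [0.50064983 0.15484599] tool shift [ 0.52219688 -0.48128879  0.11127385]
```

Jig and tile agree with the given sizes: tile centre at jig x -28, y -0.6 and 60 mm square. Now I go above the start place.

>>> jog_arm(steps=[{"fingers":0.06,"linear":[0.0266,-0.0238,0],"twist":[0,0,0]},{"fingers":0.06,"linear":[0.0266,-0.0238,0],"twist":[0,0,0]},{"fingers":0.06,"linear":[0.0266,-0.0238,0],"twist":[0,0,0]},{"fingers":0.06,"linear":[0.0266,-0.0238,0],"twist":[0,0,0]},{"fingers":0.06,"linear":[0.0266,-0.0238,0],"twist":[0,0,0]},{"fingers":0.06,"linear":[0.0266,-0.0238,0],"twist":[0,0,0]},{"fingers":0.06,"linear":[0.0266,-0.0238,0],"twist":[0,0,0]},{"fingers":0.06,"linear":[0.0266,-0.0238,0],"twist":[0,0,0]},{"fingers":0.06,"linear":[0.0266,-0.0238,0],"twist":[0,0,0]},{"fingers":0.06,"linear":[0.0266,-0.0238,0],"twist":[0,0,0]},{"fingers":0.06,"linear":[0.0266,-0.0238,0],"twist":[0,0,0]},{"fingers":0.06,"linear":[0.0266,-0.0238,0],"twist":[0,0,0]},{"fingers":0.06,"linear":[0.0266,-0.0238,0],"twist":[0,0,0]},{"fingers":0.06,"linear":[0.0266,-0.0238,0],"twist":[0,0,0]},{"fingers":0.06,"linear":[0.0266,-0.0238,0],"twist":[0,0,0]},{"fingers":0.06,"linear":[0.0266,-0.0238,0],"twist":[0,0,0]},{"fingers":0.06,"linear":[0.0266,-0.0238,0],"twist":[0,0,0]},{"fingers":0.06,"linear":[0.0266,-0.0238,0],"twist":[0,0,0]},{"fingers":0.06,"linear":[0.0266,-0.0238,0],"twist":[0,0,0]},{"fingers":0.06,"linear":[0.0266,-0.0238,0],"twist":[0,0,0]}])

```text
clock: 1.82
tool_pos: [0.5122, 0.1551, 0.2309]
eef_rot: [3.084, 0.598, -0.001]
contact_force: [0.5, -0.5, 0.6]
opening: 0.703
grasp_force: 0.0
```

>>> jog_arm(steps=[{"fingers":0.06,"linear":[0,0,0.02],"twist":[0,0,0.107]},{"fingers":0.06,"linear":[0,0,0.02],"twist":[0,0,0.107]},{"fingers":0.06,"linear":[0,0,0.02],"twist":[0,0,0.107]},{"fingers":0.06,"linear":[0,0,0.02],"twist":[0,0,0.107]},{"fingers":0.06,"linear":[0,0,0.02],"twist":[0,0,0.107]},{"fingers":0.06,"linear":[0,0,0],"twist":[0,0,0]},{"fingers":0.06,"linear":[0,0,0],"twist":[0,0,0]}])

```text
clock: 2.4
tool_pos: [0.5112, 0.1531, 0.1305]
eef_rot: [3.132, -0.234, -0.004]
contact_force: [-0.3, 0.7, -0.0]
opening: 0.702
grasp_force: 0.0
```

```bash
cat > where.py <<'E'
from h import *
p=np.array([.58594,.10390]);a=-.15141;Q=R.from_euler('z',a).as_matrix()
s=state();T=Q.T@(s['tool_pos']-np.r_[p,0]);m=Q.T@R.from_rotvec(s['eef_rot']).as_matrix()
print('t',s['clock'],'tcp jig mm',(T*1e3).round(1),'F',s['contact_force'].round(1),'M',s['moment'].round(2),'open mm',(s['opening']*85).round(1));print(m.round(4))
E
python3 - <<'E'
from where import *
s=state();d=get_image('wrist');cv2.imwrite('pics/w1.png',d['image']);P=cloud(d,s);np.save('w1.npy',(P-np.r_[p,0])@Q)
E
```

```text
Traceback (most recent call last):
  File "where.py", line 4, in <module>
    print('t',s['clock'],'tcp jig mm',(T*1e3).round(1),'F',s['contact_force'].round(1),'M',s['moment'].round(2),'open mm',(s['opening']*85).round(1));print(m.round(4))
                                                                                                                          ^^^^^^^^^^^^^^^^^^^^^^^
AttributeError: 'float' object has no attribute 'round'
```

```bash
sed -i "s/(s\['opening'\]\*85).round(1)/round(s['opening']*85.4,1)/" where.py; python3 - <<'E'
from where import *
s=state();d=get_image('wrist');cv2.imwrite('pics/w1.png',d['image']);P=cloud(d,s);np.save('w1.npy',(P-np.r_[p,0])@Q)
print(np.array(d['tool_from_camera']).round(3))
E
```

```text
t 2.4 tcp jig mm [-81.3  37.4 130.5] F [-0.3  0.7 -0. ] M [-0.02 -0.03  0.02] open mm 60.0
[[ 1.      0.0024 -0.0024]
 [ 0.0024 -1.     -0.001 ]
 [-0.0024  0.001  -1.    ]]
[[-0.    -0.957 -0.289  0.073]
 [ 1.     0.    -0.001  0.   ]
 [ 0.001 -0.289  0.957 -0.143]
 [ 0.     0.     0.     1.   ]]
```

View pics/w1.png

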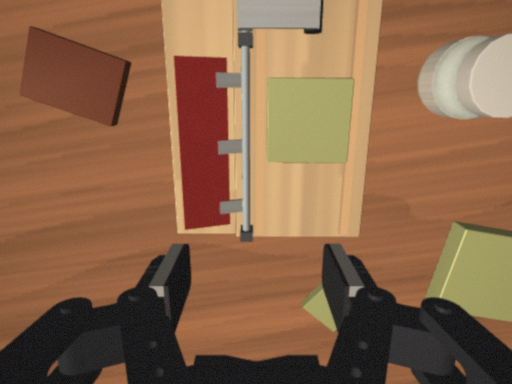

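Wrist view: the tile spans (268-353, 77-163), the plate is at (205,140) and the jaw at (315,20). The fingertips are at (180,250) and (335,250), square to the jig. Next I check the tile's rear edge and the tip height in the wrist cloud.

```bash
python3 - <<'E'
import numpy as np
P=np.load('w1.npy')*1e3
for u,v in[(310,155),(310,161),(270,120),(351,120),(185,222),(228,222),(246,150),(310,225)]:print((u,v),P[v,u].round(1))
for sl,n in((np.s_[235:330,140:192],'plate finger'),(np.s_[235:330,320:372],'tile finger')):
    q=P[sl].reshape(-1,3);q=q[(q[:,2]>60)&(q[:,2]<230)];k=q[q[:,2]<q[:,2].min()+6]
    print(n,'min z',q[:,2].min(),'tip x',k[:,0].min(),k[:,0].max(),'y',k[:,1].min(),k[:,1].max())
E
```

```text
(310, 155) [-52.9  -2.2  28. ]
(310, 161) [-57.5  -2.5  27.4]
(270, 120) [-27.8  27.6  26.7]
(351, 120) [-28.2 -32.5  19.9]
(185, 222) [-103.7   91.9   34.1]
(228, 222) [-108.7   60.1   21.4]
(246, 150) [-49.6  45.1  26.1]
(310, 225) [-114.7   -7.5   12.8]
plate finger min z 135.60874850868075 tip x -92.65373163788215 -70.98461246425092 y 67.09608214007683 73.83727179865781
tile finger min z 135.98398509433116 tip x -92.49605410883741 -70.66090956137789 y 0.8651214281523285 7.624032662797487
```

Tips stand 5 mm above the TCP and 12 mm behind the tile. Descending.

>>> jog_arm(steps=[{"fingers":0.06,"linear":[0,0,0.03],"twist":[0,0,0]},{"fingers":0.06,"linear":[0,0,0.03],"twist":[0,0,0]},{"fingers":0.06,"linear":[0,0,0.03],"twist":[0,0,0]},{"fingers":0.06,"linear":[0,0,0.01],"twist":[0,0,0]},{"fingers":0.06,"linear":[0,0,0.005],"twist":[0,0,0]},{"fingers":0.06,"linear":[0,0,0],"twist":[0,0,0]}])

```text
clock: 2.95
tool_pos: [0.5124, 0.1533, 0.0271]
eef_rot: [-3.133, 0.237, -0.001]
contact_force: [-0.8, 0.6, 0.2]
opening: 0.7
grasp_force: 0.0
```

>>> jog_arm(steps=[{"fingers":0.06,"linear":[0,0,0.003],"twist":[0,0,0]},{"fingers":0.06,"linear":[0,0,0.003],"twist":[0,0,0]},{"fingers":0.06,"linear":[0,0,0.003],"twist":[0,0,0]},{"fingers":0.06,"linear":[0,0,0],"twist":[0,0,0]}])

```text
clock: 3.28
tool_pos: [0.5128, 0.1535, 0.0182]
eef_rot: [-3.132, 0.239, -0.004]
contact_force: [2.1, 1.0, 2.6]
opening: 0.7
grasp_force: 1.3
```

>>> jog_arm(steps=[{"fingers":0.06,"linear":[0,0,0.003],"twist":[0,0,0]},{"fingers":0.06,"linear":[0,0,0.003],"twist":[0,0,0]},{"fingers":0.06,"linear":[0,0,0.003],"twist":[0,0,0]},{"fingers":0.06,"linear":[0,0,0.003],"twist":[0,0,0]},{"fingers":0.06,"linear":[0,0,0],"twist":[0,0,0]},{"fingers":0.06,"linear":[0,0,0],"twist":[0,0,0]}])

```text
clock: 3.78
tool_pos: [0.5131, 0.153, 0.0087]
eef_rot: [-3.132, 0.238, -0.004]
contact_force: [-10.2, -5.6, 25.9]
opening: 0.703
grasp_force: 12.6
```

```bash
python3 where.py
```

```text
t 3.7833 tcp jig mm [-79.4  37.6   8.7] F [-10.2  -5.6  25.9] M [-0.14  1.5   0.27] open mm 60.0
[[ 1.0e+00 -5.0e-04  2.6e-03]
 [-5.0e-04 -1.0e+00  2.0e-04]
 [ 2.6e-03 -2.0e-04 -1.0e+00]]
```

>>> jog_arm(steps=[{"fingers":0.06,"linear":[0,0,-0.002],"twist":[0,0,0]},{"fingers":0.06,"linear":[0,0,0],"twist":[0,0,0]},{"fingers":0.06,"linear":[0,0,0],"twist":[0,0,0]}])

```text
clock: 4.03
tool_pos: [0.5129, 0.1529, 0.0092]
eef_rot: [3.132, -0.239, 0.004]
contact_force: [-3.0, -4.4, 14.0]
opening: 0.702
grasp_force: 7.1
```

```bash
python3 - <<'E'
from where import *
d=get_image('side');c=d['image'][120:250,170:350];cv2.imwrite('pics/s1.png',cv2.resize(c,None,fx=4.4,fy=4.4,interpolation=cv2.INTER_CUBIC))
E
```

```text
t 4.0333 tcp jig mm [-79.6  37.4   9.2] F [-3.  -4.4 14. ] M [-0.21  0.5   0.11] open mm 60.0
[[ 1.0e+00 -9.0e-04  2.5e-03]
 [-9.0e-04 -1.0e+00  0.0e+00]
 [ 2.5e-03 -0.0e+00 -1.0e+00]]
```

View pics/s1.png

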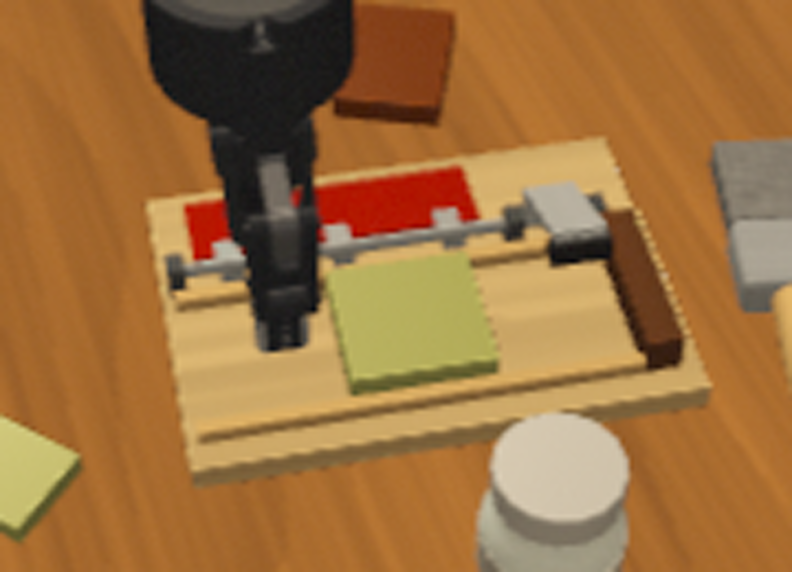

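Side view: the plate is down, the jaw (580,245) is raised, and the tile (410,320) is still in front of it. The fingertip (283,340) is behind the tile, in the channel. Now I push.

>>> jog_arm(steps=[{"fingers":0.06,"linear":[0.004,0,0],"twist":[0,0,0]},{"fingers":0.06,"linear":[0.004,0,0],"twist":[0,0,0]},{"fingers":0.06,"linear":[0.004,0,0],"twist":[0,0,0]},{"fingers":0.06,"linear":[0.004,0,0],"twist":[0,0,0]},{"fingers":0.06,"linear":[0.004,0,0],"twist":[0,0,0]},{"fingers":0.06,"linear":[0.004,0,0],"twist":[0,0,0]},{"fingers":0.06,"linear":[0.004,0,0],"twist":[0,0,0]},{"fingers":0.06,"linear":[0,0,0],"twist":[0,0,0]}])

```text
clock: 4.75
tool_pos: [0.5396, 0.1502, 0.0091]
eef_rot: [-3.13, 0.237, 0.001]
contact_force: [-8.0, 2.8, 15.8]
opening: 0.705
grasp_force: 8.3
```

```bash
python3 where.py
```

```text
t 4.75 tcp jig mm [-52.8  38.8   9.1] F [-8.   2.8 15.8] M [0.98 1.21 0.23] open mm 60.2
[[ 1.0e+00  2.0e-04 -7.0e-04]
 [ 2.0e-04 -1.0e+00  2.1e-03]
 [-7.0e-04 -2.1e-03 -1.0e+00]]
```

>>> jog_arm(steps=[{"fingers":0.06,"linear":[0.004,0,0],"twist":[0,0,0]},{"fingers":0.06,"linear":[0.004,0,0],"twist":[0,0,0]},{"fingers":0.06,"linear":[0.004,0,0],"twist":[0,0,0]},{"fingers":0.06,"linear":[0.004,0,0],"twist":[0,0,0]},{"fingers":0.06,"linear":[0.004,0,0],"twist":[0,0,0]},{"fingers":0.06,"linear":[0.004,0,0],"twist":[0,0,0]},{"fingers":0.06,"linear":[0.004,0,0],"twist":[0,0,0]},{"fingers":0.06,"linear":[0.004,0,0],"twist":[0,0,0]},{"fingers":0.06,"linear":[0.002,0,0],"twist":[0,0,0]},{"fingers":0.06,"linear":[0,0,0],"twist":[0,0,0]}])

```text
clock: 5.58
tool_pos: [0.573, 0.1451, 0.0092]
eef_rot: [-3.131, 0.237, 0.001]
contact_force: [-8.8, 1.7, 16.4]
opening: 0.703
grasp_force: 8.2
```

```bash
python3 where.py
```

```text
t 5.5833 tcp jig mm [-19.   38.8   9.2] F [-8.8  1.7 16.4] M [0.99 1.42 0.2 ] open mm 60.1
[[ 1.0e+00  3.0e-04 -1.0e-03]
 [ 3.0e-04 -1.0e+00  2.1e-03]
 [-1.0e-03 -2.1e-03 -1.0e+00]]
```

Next, 1 mm rows to feel for the stop.

>>> jog_arm(steps=[{"fingers":0.06,"linear":[0.002,0,0],"twist":[0,0,0]},{"fingers":0.06,"linear":[0.002,0,0],"twist":[0,0,0]},{"fingers":0.06,"linear":[0.001,0,0],"twist":[0,0,0]},{"fingers":0.06,"linear":[0.001,0,0],"twist":[0,0,0]},{"fingers":0.06,"linear":[0.0,0,0],"twist":[0,0,0]}])

```text
clock: 6.0
tool_pos: [0.5784, 0.1444, 0.0092]
eef_rot: [-3.131, 0.236, 0.003]
contact_force: [-10.6, 3.3, 17.8]
opening: 0.701
grasp_force: 9.0
```

>>> jog_arm(steps=[{"fingers":0.06,"linear":[0.001,0,0],"twist":[0,0,0]},{"fingers":0.06,"linear":[0.001,0,0],"twist":[0,0,0]},{"fingers":0.06,"linear":[0,0,0],"twist":[0,0,0]},{"fingers":0.06,"linear":[0.0,0,0],"twist":[0,0,0]}])

```text
clock: 6.33
tool_pos: [0.5806, 0.1441, 0.0092]
eef_rot: [-3.131, 0.237, 0.002]
contact_force: [-9.9, 3.2, 17.6]
opening: 0.697
grasp_force: 8.5
```

```bash
python3 where.py
```

```text
t 6.3333 tcp jig mm [-11.4  38.9   9.2] F [-9.9  3.2 17.6] M [0.97 1.69 0.37] open mm 59.6
[[ 1.0e+00  6.0e-04 -1.3e-03]
 [ 6.0e-04 -1.0e+00  2.0e-03]
 [-1.3e-03 -2.0e-03 -1.0e+00]]
```

>>> jog_arm(steps=[{"fingers":0.06,"linear":[0.001,0,0],"twist":[0,0,0]},{"fingers":0.06,"linear":[0.001,0,0],"twist":[0,0,0]},{"fingers":0.06,"linear":[0,0,0],"twist":[0,0,0]},{"fingers":0.06,"linear":[0.0,0,0],"twist":[0,0,0]}])

```text
clock: 6.67
tool_pos: [0.581, 0.144, 0.0091]
eef_rot: [-3.131, 0.237, 0.008]
contact_force: [-18.1, 3.0, 22.1]
opening: 0.703
grasp_force: 13.1
```

```bash
python3 - <<'E'
from where import *
d=get_image('side');c=d['image'][120:250,170:350];cv2.imwrite('pics/s2.png',cv2.resize(c,None,fx=4.4,fy=4.4,interpolation=cv2.INTER_CUBIC))
E
```

```text
t 6.6667 tcp jig mm [-10.9  38.9   9.1] F [-18.1   3.   22.1] M [1.14 2.95 0.22] open mm 60.1
[[ 1.0e+00  6.0e-04 -5.5e-03]
 [ 6.0e-04 -1.0e+00  1.4e-03]
 [-5.5e-03 -1.4e-03 -1.0e+00]]
```

View pics/s2.png

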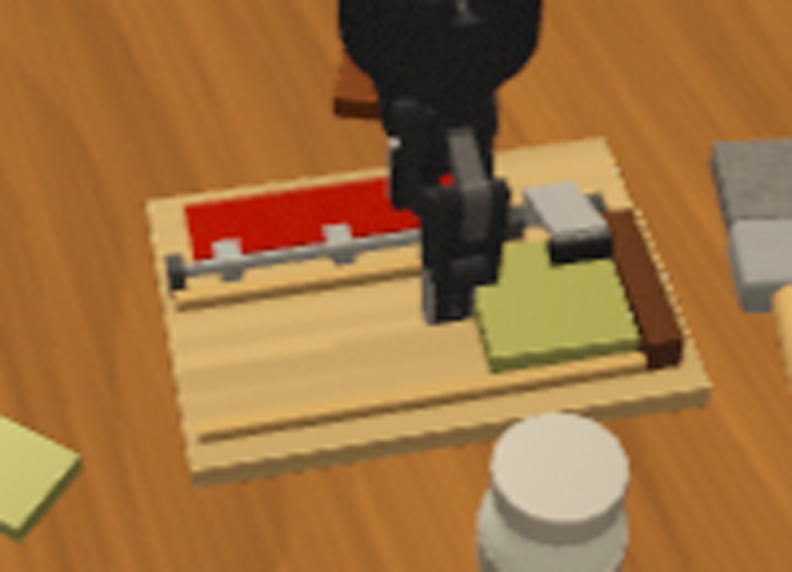

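The tile is home under the raised jaw: its edge meets the stop at (640,330), the force jumped, and tip x matches. I back off slightly, then lift to let the clip close and move clear.

>>> jog_arm(steps=[{"fingers":0.06,"linear":[-0.002,0,0],"twist":[0,0,0]},{"fingers":0.06,"linear":[-0.003,0,0],"twist":[0,0,0]},{"fingers":0.06,"linear":[-0.002,0,0],"twist":[0,0,0]},{"fingers":0.06,"linear":[0,0,0],"twist":[0,0,0]},{"fingers":0.06,"linear":[0,0,-0.003],"twist":[0,0,0]},{"fingers":0.06,"linear":[0,0,-0.003],"twist":[0,0,0]},{"fingers":0.06,"linear":[0,0,-0.003],"twist":[0,0,0]},{"fingers":0.06,"linear":[0,0,-0.003],"twist":[0,0,0]},{"fingers":0.06,"linear":[0,0,-0.005],"twist":[0,0,0]},{"fingers":0.06,"linear":[0,0,-0.02],"twist":[0,0,0]},{"fingers":0.06,"linear":[0,0,-0.03],"twist":[0,0,0]},{"fingers":0.06,"linear":[0,0,-0.03],"twist":[0,0,0]},{"fingers":0.06,"linear":[0,0,-0.03],"twist":[0,0,0]},{"fingers":0.06,"linear":[-0.03,0,-0.02],"twist":[0,0,0]},{"fingers":0.06,"linear":[-0.03,0,0],"twist":[0,0,0]},{"fingers":0.06,"linear":[-0.03,0,0],"twist":[0,0,0]},{"fingers":0.06,"linear":[-0.03,0,0],"twist":[0,0,0]},{"fingers":0.06,"linear":[0,0,0],"twist":[0,0,0]},{"fingers":0.06,"linear":[0,0,0],"twist":[0,0,0]}])

```text
clock: 8.3
tool_pos: [0.4562, 0.1616, 0.154]
eef_rot: [3.132, -0.237, -0.001]
contact_force: [-0.1, 0.2, 0.5]
opening: 0.704
grasp_force: 0.0
```

```bash
python3 - <<'E'
from where import *
d=get_image('side');c=d['image'][120:250,170:350];cv2.imwrite('pics/s3.png',cv2.resize(c,None,fx=4.4,fy=4.4,interpolation=cv2.INTER_CUBIC))
d=get_image('top');P=(cloud(d)-np.r_[p,0])@Q*1e3
h=cv2.cvtColor(d['image'],cv2.COLOR_BGR2HSV);v,u=np.mgrid[:384,:512]
k=(abs(h[...,0].astype(int)-28)<5)&(P[...,2]>20)&(P[...,2]<32)&(abs(P[...,1])<35)&(abs(P[...,0])<70)
q=P[k];print('tile',q.min(0),q.max(0))
k=((h[...,0]<6)|(h[...,0]>174))&(h[...,1]>200)&(abs(P[...,1]-75)<6)&(abs(P[...,0]+48)<40);print('plate z',np.median(P[k],0))
E
```

```text
t 8.3 tcp jig mm [-137.    37.4  154. ] F [-0.1  0.2  0.5] M [-0.01 -0.08  0.01] open mm 60.1
[[ 1.e+00  2.e-04 -8.e-04]
 [ 2.e-04 -1.e+00 -8.e-04]
 [-8.e-04  8.e-04 -1.e+00]]
tile [ -1.64381908 -30.66540597  21.36946513] [60.09182832 29.58298999 31.56025333]
plate z [-30.3411118   75.47838275  22.32701714]
```

View pics/s3.png

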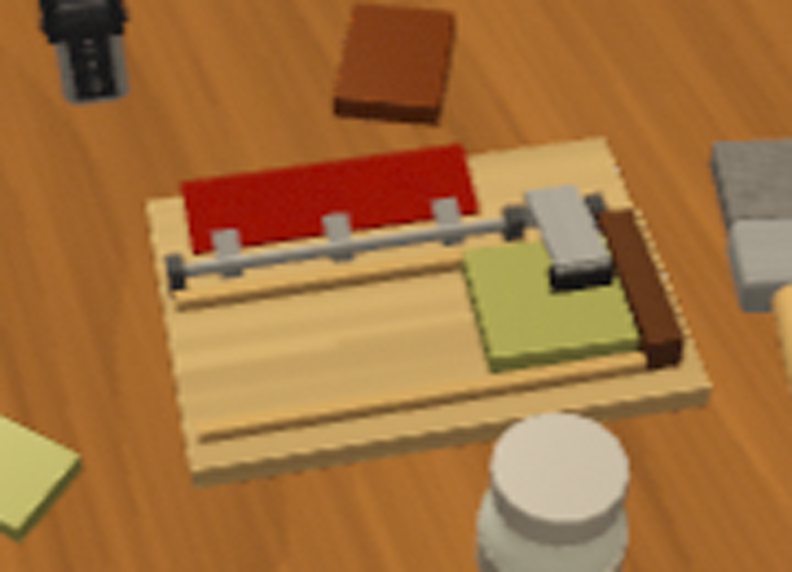

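The tile is flat against the stop, from jig x about 0 to 60, and the jaw (580,275) rests on it. The plate is at z 22.3, which fits 0.13 rad. The bystanders haven't moved and the arm is clear.

```bash
python3 -c "
from cell import *
print(hand_in())"
```

```text
the job is handed in; nothing more can be done
None
```

The sage-green tile is home against the end stop with the clip closed on it, the arm is clear, the bystanders were not touched, and the job is handed in (the hand-in gave no verdict).

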